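# Lay the hook rail across the bracelet rack

## Robot

A 7-joint arm with a two-finger parallel gripper is mounted at the origin on the work surface; the furniture and walls round the work are solid. World frame = base frame: x ahead of the robot, y to its left, z up, the work surface at z = 0. Lengths are in m, angles in rad, forces in N, time in s.
With the tool pointing down it reaches from about 0.425 to 1.025 m from the base axis. Payload 9.4 kg.
Tool frame: the origin (TCP) lies between the finger pads; the fingertips stand 22 mm ahead of it and the grasp point (between the pads) lies 3 mm ahead of it; z points along the fingers, y is the line along which they close (so a half turn about z gives the same grasp; the last joint's range is limited). The gripper opens to 85 mm and grips with 20 to 120 N. Pads are 22 mm wide; open, the fingers measure 114 mm over their backs; the gripper's body (76 mm by 85 mm) begins 54 mm behind the grasp point. The pads swing forward as they close: fully open they stand 13 mm farther back than shut.
Start: joints at [-1.19, 0.599, -0.003, 1.599, 0.002, 0.943, -0.08], TCP at [0.32, 0.65, 0.253] pointing down, gripper open.
Joint ranges: [-2.57, 2.57], [-0.35, 1.97], [-1.29, 1.29], [0.11, 2.56], [-1.05, 4.19], [0.11, 1.86], [-2.63, 2.63]. Speed limits (rad/s): [2.22, 2.22, 3.01, 3.01, 3.14, 3.14, 3.14].

## Interface

Orientations are given as a unit quaternion [x, y, z, w].
In Python, from station import state, grab_frame, calibration, finish_job gives the robot as it stands.
- The arm moves only by the tool move_arm, never from a script. Its argument "commands" is a list of rows, each a list of 3 entries, a list of its own where there are three numbers: the shift along the world's x, y, z as a fraction of full scale, then the turn, a rotation vector about the world's x, y, z as a fraction of full scale, then the closure, from -1 (fully open) to 1 (shut). In form: [[[tx, ty, tz], [rx, ry, rz], grip], ...]. A call has 1 to 20 rows; each row is the pose to reach, as a shift and turn from the pose commanded when the call began; what a row does not reach only later rows make up. Full scale, the value 1, is 0.1 m for a shift and 90 degrees for a turn. A row lasts 1/12 s, in which the tool goes at most 41.7 mm and 7.16 degrees, less where a joint would pass 70% of its speed; a pose out of reach is approached as far as the arm can. A call with a number of a shift or a turn outside -1 to 1 is refused whole. A call with a gripper value outside its range is refused whole. The fingers move at their own pace and stop on an object; the grip force is fixed at half the most. Time passes only in rows, so rows that repeat a pose let the fingers close. It gives the time, the measured TCP pose, the force, the opening and the grip force at its end, in the units of the state.
- state(): the state, without advancing time (a new reading comes with each control period).
- grab_frame(name): name is "side" or "top"; returns the picture (420x560x3 uint8, red, green, blue); there is no depth.
- calibration(name): a dict with "fx", "fy", "cx", "cy" (pixels), "k1" (the pictures are not rectified: a ray, as slopes to the right and down, at radius r is drawn at 1 + k1 r^2 times it, then the intrinsics apply), "rvec" (rotation vector, rad) and "tvec" (3), from world to camera coordinates, as OpenCV has them. Camera axes: x right, y down, z forward; pixel columns grow to the right and rows downward; lengths in m; the calibration is good to about 2 mm. A picture is of the moment at which its call begins. calibration takes no time and is no camera call.
- finish_job(): hands the job in; it is judged then, once.
The state is a dict: "t": time; "q": joint angles; "joint_velocities": joint speeds; "effort": joint torques, N m; "ee_pos": TCP position; "eef_rot": TCP orientation; "wrist_force": force on the tool from outside, world axes, zero at the start; "torque": the same for the moment, N m; "width": finger opening in m; "grasp_force": force on a finger pad.
Only numpy, scipy, OpenCV 4.12 (cv2) and the standard library are available. Lean on these libraries where they do the work, as an engineer would, in place of code of your own. Each camera call takes 0.05 s, during which the arm holds its last target. There are 200 camera calls.

## Task

Put the bracelet rack together: turn the swivelling post so that its slot lines up with the slot of the fixed post, then lay the hook rail across both posts, right way up, down on the floor of both slots, with its hooks on the bead trough's side and about the same length sticking out past each post. Set the rail down, don't drop it, and leave the other things on the stall where they are.

Things in the scene. Friction and masses are not known exactly. Their poses are not given: they have to be found in the camera images.
- hook_rail: Hook rail: loose light wooden bar, 200 mm long (y), 20 wide (x), 22 high (z), 0.1 kg, lying on its underside. Origin: centre of the underside. Four brass hooks stand 16 mm out of its +x face (to x = 26 mm) at y = -55, -30, 30, 55 mm, 6 to 20 mm above the underside, open upward; the other face is bare. The 56 mm between the middle hooks is free for a grasp across the bar.
- hook_side (a point): A point on the hook side of the rail: 24 mm from the rail's origin along the rail's +x and 11 mm above its underside, halfway along it.
- rack: Bracelet rack, fixed to the table: wooden baseboard 80 by 220 mm, 14 high, with two posts 22 mm thick, 156 mm apart along y, each with a slotted fork head, and a shallow bead trough (20 mm high) along its +x side, out to x = 78 mm. Origin: on the table midway between the posts; x towards the trough, y from the swivelling to the fixed post, z up.
- rack_seat (a point): Midpoint between the two slot floors, 110 mm above the table, axes as the rack's: where the rail's underside centre belongs.
- fixed_fork (a point): Centre of the slot floor of the fixed post (rack y = +78 mm, 110 mm above the table), axes as the rack's; the slot runs along y. Both fork heads: 46 mm wide, 18 mm thick along the slot, 92 to 128 mm above the table; slot open at the top, 18 mm deep, 28 mm wide, flaring to 36 mm over the top 10 mm.
- swivel_slot (a point): Centre of the slot floor of the swivelling post (rack y = -78 mm), 110 mm above the table, turning with the post: its slot runs along this point's y, its two outer flanks (46 mm apart, 18 mm long, 36 mm high) face this point's +x and -x.
- swivel_fork (a joint): Turn of the swivelling post about its upright axis, rad, anticlockwise from above; 0 = its slot in line with the fixed slot; turns stiffly (about 0.04 N m) from -1.4 to 1.4 and stays where it is left.
- tall_figure: Bystander: carved black figure of two standing people, 45x65x164 mm. Origin: centre of its underside.
- short_figure: Bystander: carved black pair of standing people, 45x65x130 mm. Origin: centre of its underside.
- bracelet_dark: Bystander: dark bracelet of wooden beads lying flat, 67 mm across, 12 mm high. Origin: centre of its underside.
- bracelet_pale: Bystander: pale bracelet of wooden beads lying flat, 70 mm across, 14 mm high. Origin: centre of its underside.
- small_stool: Bystander: miniature three-legged stool, 52 mm across, 40 mm high. Origin: centre of its underside.
- large_stool: Bystander: miniature three-legged stool, 68 mm across, 58 mm high. Origin: centre of its underside.
- mortar: Bystander: wooden souvenir mortar with its pestle, 62x68x126 mm. Origin: centre of its underside.
Things that resemble listed ones, but are neither listed nor needed, are in the scene too. Of the things that look like the hook_rail, the larger one is meant.

How it is judged:
On the way:
1. the swivelling post's slot is in line with the fixed one (within 0.2 rad) (value of joint swivel_fork between -0.2 and 0.2 rad), for 0.2 s.
At the end, for the whole second after the job is handed in: The hook rail lies at rest across the rack in both slots, hooks on the trough's side: its underside centre within 7 mm across, 13 mm along and 4 mm in height of the middle of the seat, upright within 0.06 rad, in line with the rack within 0.08 rad; the swivelling slot is within 0.2 rad of in line (all of step 1 and x of hook_rail in the frame of rack between -0.007 and 0.007 m and y of hook_rail in the frame of rack between -0.013 and 0.013 m and z of hook_rail in the frame of rack between 0.106 and 0.114 m and angle between hook_rail's own z axis and vertical below 0.06 rad and angle between the y axis of hook_rail and the y axis of rack, either way round below 0.08 rad and x of hook_side in the frame of rack above 0.01 m and linear speed of hook_rail below 0.02 m/s and angular speed of hook_rail below 0.1 rad/s); the robot touches nothing.
It fails at once if the rail was dropped: it moved faster than 0.5 m/s with no finger on it (a fall of more than about 13 mm) (linear speed of hook_rail above 0.5 m/s and contact force between hook_rail and the fingers below 0.05 N).
It fails at once if a bystander was moved by more than 30 mm or knocked over (distance of any of tall_figure, short_figure, bracelet_dark, bracelet_pale, small_stool, large_stool, mortar from where it was at the start of the episode above 0.03 m or angle between any of tall_figure, short_figure, bracelet_dark, bracelet_pale, small_stool, large_stool, mortar's own z axis and vertical above 0.4 rad).
It also fails if it takes over 61 s, if anything falls off the work surface, if the arm or the gripper's body presses on something with over 40 N, if the wrist force passes 120 N, or if a joint passes its speed limit or range.

## Working session

There is one attempt and no reset: what is moved stays moved. The work goes in short steps, Python scripts to look and compute and a tool call to move; the robot and the scene stay as the last step left them, time stands still between calls to the robot, and variables do not carry over. Pictures are saved under pics/ and viewed, at most 10 in all, crops included, and the job is handed in when it is done.

Besides the shell and the picture viewer there is one more tool, called after "Request:" as a command line: name --argument value ..., lists and objects as JSON in quotes. move_arm: Moves the arm, as the interface text tells. Its arguments: {"type":"object","properties":{"commands":{"type":"array"}},"required":["commands"]}

```bash
mkdir -p pics; cat > h.py <<'E'
import numpy as np, cv2
from station import state, grab_frame, calibration, finish_job
def cal(n):
    c=calibration(n); R=cv2.Rodrigues(np.array(c["rvec"],float))[0]; t=np.array(c["tvec"],float)
    K=np.array([[c["fx"],0,c["cx"]],[0,c["fy"],c["cy"]],[0,0,1.]]); D=np.array([c["k1"],0,0,0,0.])
    return R,t,K,D
def ray(n,px):
    R,t,K,D=cal(n); u=cv2.undistortPoints(np.array(px,float).reshape(-1,1,2),K,D).reshape(-1,2)
    d=np.c_[u,np.ones(len(u))]@R; return -R.T@t, d/np.linalg.norm(d,axis=1)[:,None]
def plane(n,px,z):
    o,d=ray(n,px); return o+d*((z-o[2])/d[:,2])[:,None]
def tri(p_top,p_side):
    a,da=ray("top",p_top); b,db=ray("side",p_side); out=[]
    for u,v in zip(da,db):
        s=np.linalg.lstsq(np.c_[u,-v],b-a,rcond=None)[0]; p,q=a+s[0]*u,b+s[1]*v
        out.append([*((p+q)/2),np.linalg.norm(p-q)])
    return np.array(out)
def proj(n,P):
    R,t,K,D=cal(n); return cv2.projectPoints(np.array(P,float).reshape(-1,1,3),cv2.Rodrigues(R)[0],t,K,D)[0].reshape(-1,2)
def shot(n,f):
    im=grab_frame(n)[:,:,::-1].copy(); cv2.imwrite(f"pics/{f}.png",im); return im
E
python3 - <<'E'
from h import *
for n in("top","side"):
    shot(n,n+"0"); R,t,K,D=cal(n); print(n,-R.T@t,K[0,0],D[0])
print(state())
E
```

```text
top [ 0.17846432 -0.06371271  1.49326459] 387.1878458065587 -0.09354134131449657
side [ 0.40261328 -1.14669359  0.71394596] 429.7897490616155 0.0056470677312725655
{'t': 0.1, 'q': array([-1.18972946,  0.60006406, -0.00257308,  1.60004884,  0.00181439,
        0.94292092, -0.0797988 ]), 'joint_velocities': array([ 0.00013589, -0.00241209, -0.00091318, -0.00181437, -0.00081639,
       -0.00081037,  0.000978  ]), 'effort': array([ 6.24563589e-03, -7.77998471e+01,  1.57030430e+00, -2.58629465e+01,
        1.26200440e-02,  5.41460598e-03, -1.79509817e-05]), 'ee_pos': array([0.32023134, 0.65000082, 0.25248956]), 'eef_rot': array([ 2.26845025e-01,  9.73930602e-01, -7.12476339e-04, -9.99978787e-05]), 'wrist_force': array([0.32425003, 0.65405144, 0.38582412]), 'torque': array([-0.00686092,  0.00781694,  0.03204768]), 'grasp_force': 0.0, 'width': 0.08549666305759715}
```

View pics/top0.png

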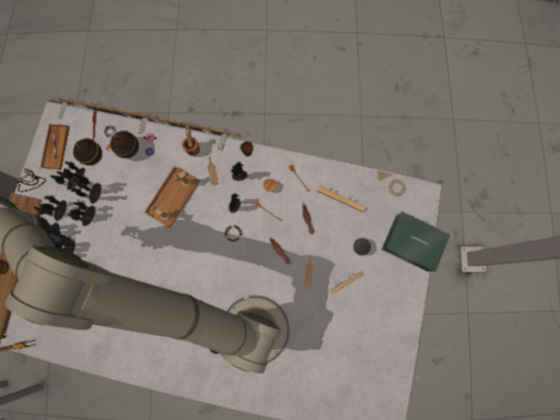

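View pics/side0.png

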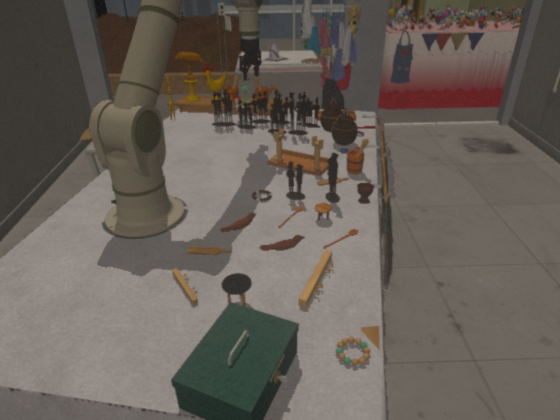

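The pictures show two hooked bars: the long one at top (342,199) / side (317,277), and a shorter one at top (347,283) / side (185,285). A spoon-like stick lies at top (308,272). The rack is at top (172,196) / side (300,150). By the description I choose the long bar, and I check it in one close crop.

```bash
python3 - <<'E'
from h import *
t=cv2.imread("pics/top0.png"); s=cv2.imread("pics/side0.png")
def c(im,x,y,w,h): return cv2.resize(im[y:y+h,x:x+w],(400,300),interpolation=cv2.INTER_CUBIC)
cv2.imwrite("pics/crop0.png",np.vstack([np.hstack([c(t,302,169,80,60),c(t,132,165,80,60)]),np.hstack([c(s,277,245,80,60),c(s,262,122,80,60)])]))
print("bases", plane("top",[[342,199],[347,283],[172,196],[319,189],[365,209]],0.02).round(3))
print(proj("top",[[0,0,0]]),proj("side",[[0,0,0]]))
E
```

```text
bases [[ 0.501 -0.335  0.02 ]
 [ 0.177 -0.349  0.02 ]
 [ 0.502  0.33   0.02 ]
 [ 0.539 -0.245  0.02 ]
 [ 0.462 -0.425  0.02 ]]
[[253.60587754 329.98968856]] [[144.88359172 214.27455704]]
```

View pics/crop0.png

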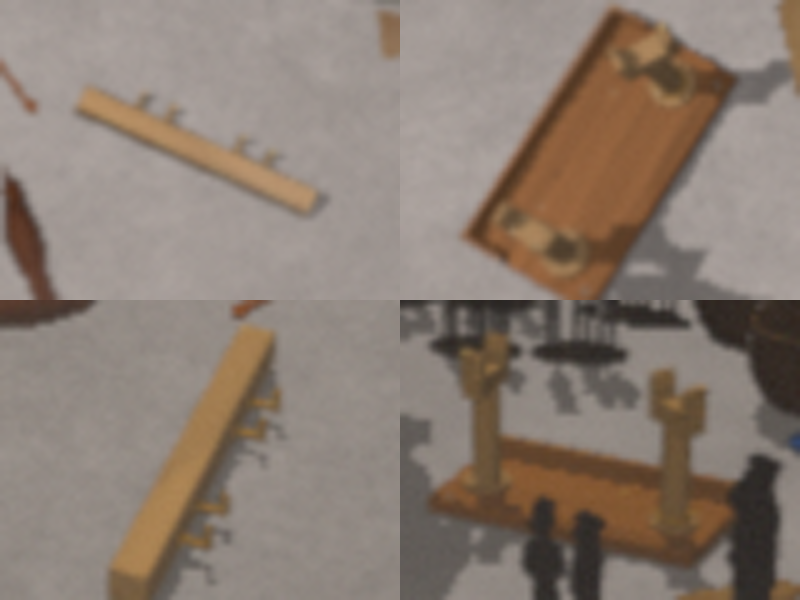

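The crop confirms it. The long bar has 4 hooks on its far (+x world) side, with its ends at about top (319,189) and (365,209). The rack's trough is along its upper-left edge in the top view. So the swivelling post is the upper one (top ~(180,175), right-hand in side) and the fixed post the lower one (top ~(157,210), left-hand in side).

```bash
python3 - <<'E'
from h import *
t=cv2.imread("pics/top0.png"); s=cv2.imread("pics/side0.png")
def mask(im,roi,lo,hi,k=1):
    h=cv2.cvtColor(im,cv2.COLOR_BGR2HSV); m=cv2.inRange(h,np.array(lo),np.array(hi)); r=np.zeros_like(m); x,y,w,H=roi; r[y:y+H,x:x+w]=m[y:y+H,x:x+w]
    n,l,st,c=cv2.connectedComponentsWithStats(r); i=1+np.argmax(st[1:,4]); return ((l==i)*255).astype(np.uint8)
hs=lambda im,p:cv2.cvtColor(im,cv2.COLOR_BGR2HSV)[p[1],p[0]].tolist()
print("rail",hs(t,(342,199)),"table",hs(t,(325,220)),"board",hs(t,(172,196)),"fork",hs(t,(182,174)),"railside",hs(s,(312,280)),hs(s,(325,230)),"siderack fork",hs(s,(317,150)))
up=8
def fine(im,roi):
    x,y,w,h=roi; return cv2.resize(im[y:y+h,x:x+w],None,fx=up,fy=up,interpolation=cv2.INTER_CUBIC)
vis=[]
for nm,im,roi,lo,hi in (("railtop",t,(302,169,80,60),(8,80,90),(30,255,255)),("racktop",t,(132,165,80,60),(5,85,50),(30,255,255)),("railside",s,(277,245,80,60),(8,90,60),(30,255,255)),("rackside",s,(262,122,80,60),(5,85,50),(30,255,255))):
    f=fine(im,roi); m=mask(f,(0,0,640,480),lo,hi)
    if nm.startswith("railtop"): m=cv2.morphologyEx(m,cv2.MORPH_OPEN,np.ones((21,21)))
    c=max(cv2.findContours(m,0,1)[0],key=cv2.contourArea)
    q=cv2.approxPolyDP(c,14,True)[:,0]
    px=(q+.5)/up-.5+np.array(roi[:2]); r=cv2.minAreaRect(c)
    print(nm,px.round(1).tolist(), "rect",((cv2.boxPoints(r)+.5)/up-.5+np.array(roi[:2])).round(1).tolist())
    cv2.drawContours(f,[c],-1,(0,255,0),1); [cv2.circle(f,tuple(map(int,a)),5,(255,0,0),-1) for a in q]; vis.append(cv2.resize(f,(400,300)))
cv2.imwrite("pics/mask0.png",np.vstack([np.hstack(vis[:2]),np.hstack(vis[2:])]))
E
```

```text
rail [15, 108, 174] table [9, 21, 161] board [13, 147, 149] fork [16, 117, 170] railside [17, 131, 170] [14, 23, 146] siderack fork [15, 119, 107]
railtop [[318.2, 187.6], [319.4, 191.8], [360.3, 209.9], [363.8, 209.3], [363.6, 206.4], [349.4, 198.8]] rect [[316.8, 190.8], [319.2, 185.3], [365.5, 205.6], [363.0, 211.1]]
racktop [[174.8, 166.1], [144.3, 211.2], [164.2, 224.4], [171.3, 224.4], [198.4, 180.3]] rect [[143.9, 211.8], [174.1, 163.6], [199.5, 179.5], [169.2, 227.7]]
railside [[330.7, 250.9], [325.3, 249.8], [299.1, 297.1], [299.2, 304.4], [306.3, 304.4], [311.2, 294.1], [318.3, 293.7], [318.6, 290.1], [315.8, 292.1], [313.3, 289.8], [315.8, 286.8], [321.7, 286.6], [321.3, 283.6], [316.2, 283.7], [322.2, 272.1], [328.9, 271.9], [329.3, 268.7], [325.2, 270.1], [324.9, 267.1], [331.9, 265.9], [332.1, 262.7], [329.9, 264.6], [326.9, 262.4]] rect [[295.9, 302.7], [325.5, 248.1], [339.1, 255.5], [309.5, 310.0]]
rackside [[273.4, 131.2], [276.8, 153.6], [268.3, 160.2], [268.2, 163.7], [287.7, 167.7], [290.3, 161.4], [291.9, 169.2], [296.2, 169.9], [298.7, 164.1], [301.8, 166.1], [302.1, 171.1], [318.6, 174.8], [328.8, 165.7], [328.8, 158.2], [319.1, 155.2], [321.9, 138.8], [317.1, 140.7], [315.7, 135.9], [312.4, 136.3], [314.7, 152.3], [311.3, 154.7], [281.3, 148.3], [282.8, 128.9]] rect [[266.1, 163.4], [274.4, 126.5], [334.6, 140.0], [326.4, 176.9]]
```

View pics/mask0.png

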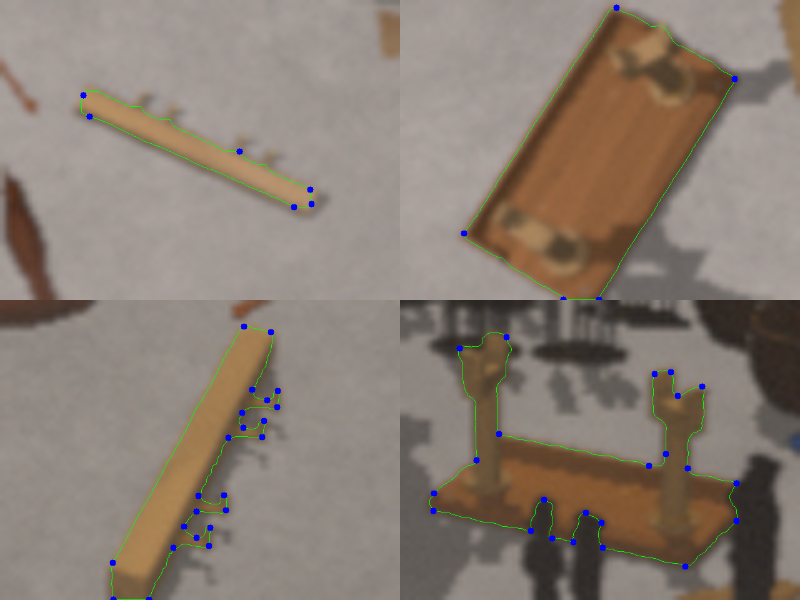

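```bash
cat >> h.py <<'E'
def fmask(im,roi,lo,hi,up=8,op=0):
    x,y,w,h=roi; f=cv2.resize(im[y:y+h,x:x+w],None,fx=up,fy=up,interpolation=cv2.INTER_CUBIC)
    m=cv2.inRange(cv2.cvtColor(f,cv2.COLOR_BGR2HSV),np.array(lo),np.array(hi))
    if op: m=cv2.morphologyEx(m,cv2.MORPH_OPEN,np.ones((op,op)))
    c=max(cv2.findContours(m,0,1)[0],key=cv2.contourArea); return (c[:,0]+.5)/up-.5+np.array([x,y])
def side_line(c,a,b,tol=1.2):
    "line through the contour points along the middle of a-b"
    a,b=np.array(a,float),np.array(b,float); d=(b-a)/np.linalg.norm(b-a); s=(c-a)@d; e=abs((c-a)@[-d[1],d[0]])
    L=np.linalg.norm(b-a); k=(e<tol)&(s>.1*L)&(s<.9*L); vx,vy,x,y=cv2.fitLine(c[k].astype(np.float32),cv2.DIST_HUBER,0,.01,.01).ravel()
    return np.array([[x-vx*L*.4,y-vy*L*.4],[x+vx*L*.4,y+vy*L*.4]])
E
python3 - <<'E'
from h import *
t=cv2.imread("pics/top0.png"); s=cv2.imread("pics/side0.png")
c=fmask(t,(132,155,80,85),(5,85,50),(30,255,255))
r=cv2.boxPoints(cv2.minAreaRect(c.astype(np.float32))); print("rack rect",r.round(1).tolist())
A,B,C=np.array([144.3,211.2]),np.array([174.8,166.1]),np.array([198.4,180.3]); D=A+C-B
def L(a,b,z): return plane("top",side_line(c,a,b),z)[:,:2]
E={"trough":L(A,B,.02),"minusx":L(D,C,.0),"swivelend":L(B,C,.017),"fixend":L(A,D,.0)}
for k,v in E.items(): d=v[1]-v[0]; print(k,v.round(4).tolist(),"ang",np.degrees(np.arctan2(d[1],d[0])).round(2))
def inter(p,q):
    M=np.c_[p[1]-p[0],-(q[1]-q[0])]; return p[0]+(p[1]-p[0])*np.linalg.solve(M,q[0]-p[0])[0]
P={(i,j):inter(E[i],E[j]) for i in("trough","minusx") for j in("swivelend","fixend")}
for k,v in P.items(): print(k,v.round(4))
yv=(P["trough","fixend"]-P["trough","swivelend"]); yv2=(P["minusx","fixend"]-P["minusx","swivelend"]); print("len",np.linalg.norm(yv),np.linalg.norm(yv2),"wid",np.linalg.norm(P["trough","fixend"]-P["minusx","fixend"]))
y=yv+yv2; y/=np.linalg.norm(y); x=np.array([y[1],-y[0]]); cen=sum(P.values())/4; o=cen-x*.019
print("rack origin",o.round(4),"yaw",np.degrees(np.arctan2(x[1],x[0])).round(2))
np.save("rack.npy",[*o,np.arctan2(x[1],x[0])])
# rail
c=fmask(t,(302,169,80,60),(8,80,90),(30,255,255),op=21)
bx=cv2.boxPoints(cv2.minAreaRect(c.astype(np.float32)))
i0=c[:,0].argmin(); i1=c[:,0].argmax(); print("rail ends px",c[i0],c[i1])
lo=side_line(c,(319.4,191.8),(360.3,209.9)); d=plane("top",lo,0.0); print("rail near edge",d.round(4).tolist(),"ang",np.degrees(np.arctan2(*(d[1]-d[0])[[1,0]])))
u=(lo[1]-lo[0])/np.linalg.norm(lo[1]-lo[0]); q=(c-lo[0])@u; print("ends", (lo[0]+u*q.min()).round(1),(lo[0]+u*q.max()).round(1), "width px", np.ptp((c-lo[0])@[-u[1],u[0]]))
c=fmask(s,(277,235,80,80),(8,90,60),(30,255,255)); q=cv2.approxPolyDP(c.astype(np.float32),1.5,True)[:,0]; print("side",q.round(1).tolist())
# overlays: rack predicted
R=lambda X:np.c_[o+np.c_[X[:,0:1]*x+X[:,1:2]*y],X[:,2]]
def box(y0,x0): return np.array([[x0+sx*w,y0+sy*.009,.128] for w in(.0232,) for sx,sy in((-1,-1),(1,-1),(1,1),(-1,1))])
vis=[]
for n,im,roi in(("top",t,(132,155,80,80)),("side",s,(262,115,80,80))):
    f=cv2.resize(im[roi[1]:roi[1]+80,roi[0]:roi[0]+80],(400,400),interpolation=cv2.INTER_CUBIC)
    g=f.copy()
    for pts in(box(.078,0),box(-.078,0),np.array([[0,.078,.11],[0,-.078,.11]]),np.array([[-.04,-.11,0],[.078,-.11,0],[.078,.11,0],[-.04,.11,0]])):
        p=((proj(n,R(pts))-roi[:2]+.5)*5-.5); cv2.polylines(g,[p.astype(int)],True,(0,255,0),1)
    vis+=[np.vstack([g])] 
    vis_f=f
    cv2.imwrite("pics/x.png",f)
cv2.imwrite("pics/over0.png",np.hstack(vis))
E
```

```text
rack rect [[143.89999389648438, 211.8000030517578], [174.5, 163.6999969482422], [199.60000610351562, 179.8000030517578], [169.10000610351562, 227.8000030517578]]
trough [[0.4575, 0.4242], [0.6064, 0.3412]] ang -29.16
minusx [[0.4418, 0.3038], [0.5927, 0.22]] ang -29.07
swivelend [[0.6144, 0.3076], [0.5684, 0.2299]] ang -120.6
fixend [[0.4368, 0.4357], [0.3928, 0.3576]] ang -119.41
('trough', 'swivelend') [0.6273 0.3295]
('trough', 'fixend') [0.4369 0.4357]
('minusx', 'swivelend') [0.57   0.2326]
('minusx', 'fixend') [0.3814 0.3374]
len 0.21809528951324234 0.2157601905883723 wid 0.11288749027050458
rack origin [0.4947 0.3172] yaw 60.88
rail ends px [317.8125 188.4375] [363.8125 209.3125]
rail near edge [[0.5258, -0.2652, 0.0], [0.4695, -0.395, 0.0]] ang -113.45978100584074
ends [316.9 190.6] [363.1 211. ] width px 6.071017048672778
side [[330.70001220703125, 250.89999389648438], [325.29998779296875, 249.8000030517578], [299.1000061035156, 297.1000061035156], [300.20001220703125, 304.8999938964844], [305.3999938964844, 306.1000061035156], [311.20001220703125, 294.1000061035156], [318.29998779296875, 293.70001220703125], [318.6000061035156, 290.1000061035156], [315.79998779296875, 292.1000061035156], [313.29998779296875, 289.79998779296875], [315.79998779296875, 286.79998779296875], [321.70001220703125, 286.6000061035156], [321.29998779296875, 283.6000061035156], [320.20001220703125, 285.29998779296875], [316.20001220703125, 283.70001220703125], [322.20001220703125, 272.1000061035156], [328.8999938964844, 271.8999938964844], [329.29998779296875, 268.70001220703125], [325.20001220703125, 270.1000061035156], [324.8999938964844, 267.1000061035156], [331.8999938964844, 265.8999938964844], [332.1000061035156, 262.70001220703125], [329.8999938964844, 264.6000061035156], [326.8999938964844, 262.3999938964844]]
```

View pics/over0.png

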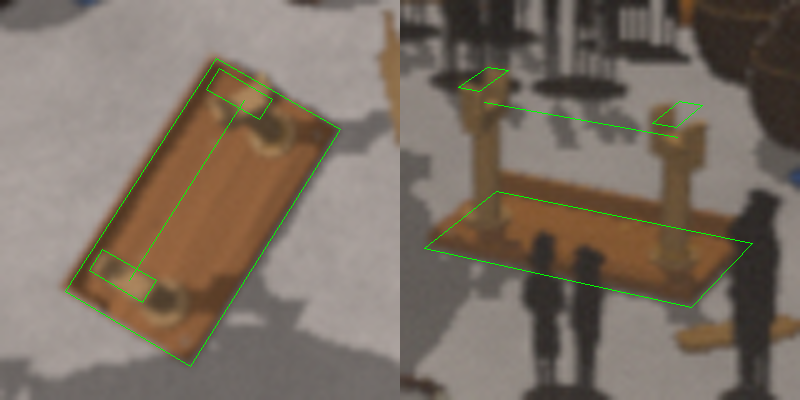

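The overlay fits the posts to about a pixel: the fixed head lies along rack x, and the swivel head (top ~(181,173)) is turned by about +60°. I'll refine both heads with masks and zoom in once.

```bash
python3 - <<'E'
from h import *
t=cv2.imread("pics/top0.png"); s=cv2.imread("pics/side0.png")
vis=[]
for im,cx,cy in((t,181,176),(t,160,212),(s,317,143),(s,278,136)):
    roi=im[cy-12:cy+12,cx-16:cx+16]; f=cv2.resize(roi,(400,300),interpolation=cv2.INTER_CUBIC)
    f=cv2.normalize(f,None,0,255,cv2.NORM_MINMAX)
    for k in range(0,32,4): cv2.putText(f,str(cx-16+k),(int((k+.5)*12.5)-10,297),0,.35,(255,255,0),1); cv2.line(f,(int((k+.5)*12.5),280),(int((k+.5)*12.5),286),(255,255,0),1)
    for k in range(0,24,4): cv2.putText(f,str(cy-12+k),(0,int((k+.5)*12.5)+4),0,.35,(255,255,0),1)
    vis.append(f)
cv2.imwrite("pics/heads.png",np.vstack([np.hstack(vis[:2]),np.hstack(vis[2:])]))
print("figs tall base",plane("side",[[333,200]],0).round(3),"short",plane("side",[[296,198]],0).round(3),"mortar",plane("side",[[355,171]],0).round(3))
print("fig tops from top view",plane("top",[[240,165]],.164).round(3),plane("top",[[235,194]],.13).round(3),plane("top",[[190,135]],.126).round(3))
E
```

```text
figs tall base [[0.596 0.057 0.   ]] short [[0.476 0.076 0.   ]] mortar [[0.704 0.262 0.   ]]
fig tops from top view [[0.587 0.055 0.164]] [[0.488 0.073 0.13 ]] [[0.713 0.25  0.126]]
```

View pics/heads.png

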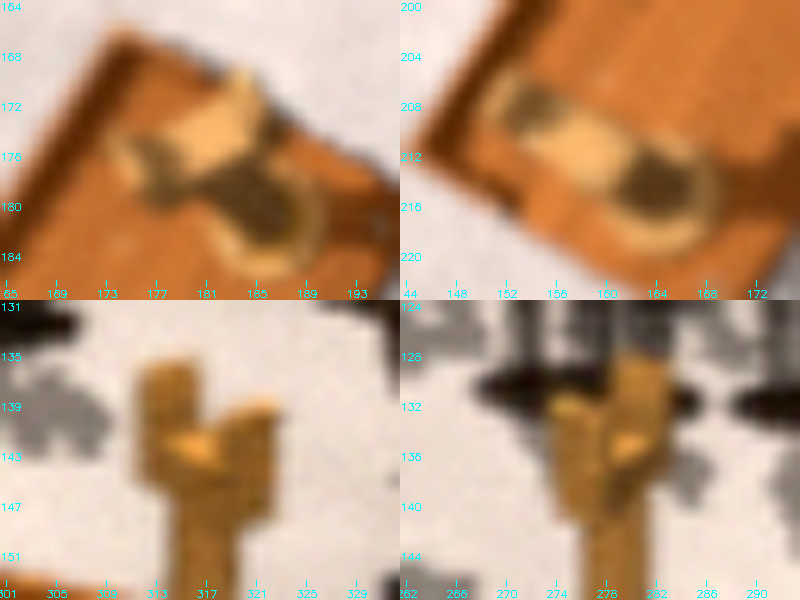

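```bash
python3 - <<'E'
from h import *
ox,oy,a=np.load("rack.npy"); x=np.array([np.cos(a),np.sin(a)]); y=np.array([-x[1],x[0]])
W=lambda X,Y,z:[*(np.array([ox,oy])+x*X+y*Y),z]
for nm,v,o in (("fix side axis z.09","side",(278.7,144)),("sw side axis","side",(317,147))):
    Y=.078 if nm[0]=="f" else -.078
    print(nm,proj(v,[W(0,Y,.085),W(0,Y,.11)]).round(1).tolist(),"obs u",o[0])
print("fix side floor pred",proj("side",[W(0,.078,.11)]).round(1),"bright patch ~ 279.7,135.2 ; swivel",proj("side",[W(0,-.078,.11)]).round(1),"316.1,142.3")
print("top fix +x end pred",proj("top",[W(.023,.078,.128)]).round(1),"obs 150.7 207.1; floor",proj("top",[W(0,.078,.11),W(0,-.078,.11)]).round(1).tolist(),"patch fix 158.3 210.3, swivel 181.1 173.7")
# collar (base ring) in top view, roughly z~.014-.02
print("collar pred",proj("top",[W(0,.078,.016),W(0,-.078,.016)]).round(1).tolist(),"obs fix",(( 660-400)/12.5-.5+144,200+190/12.5-.5)," sw",(265/12.5-.5+165,164+220/12.5-.5))
# two-view heights
print(tri([[158.3,210.3],[181.1,173.7]],[[279.7,135.2],[316.1,142.3]]).round(4))
# swivel head long-axis direction at z=.128
p=plane("top",[[173.6,175.0],[184.5,170.0]],.128); d=p[0]-p[1]; print("sw long axis",np.degrees(np.arctan2(d[1],d[0])),"rel",np.degrees(np.arctan2(d[1],d[0])-a),np.linalg.norm(d))
print("posts",W(0,.078,0),W(0,-.078,0))
# rail: triangulate top end corners & ends
e=plane("top",[[318.0,189.0],[363.6,208.6]],.022); print("rail ends",e.round(4).tolist(),np.linalg.norm(e[1]-e[0]),e.mean(0).round(4))
print("far top-left corner tri",tri([[318.2,189.0]],[[327.8,250.2]]).round(4),"hook tips")
print(proj("side",[[*(e.mean(0)[:2]+k*(e[0]-e[1])[:2]/np.linalg.norm(e[0]-e[1])*.1),.022] for k in(-1,0,1)]).round(1).tolist())
E
```

```text
fix side axis z.09 [[278.5, 141.3], [278.4, 135.0]] obs u 278.7
sw side axis [[316.8, 148.6], [317.0, 142.2]] obs u 317
fix side floor pred [[278.4 135. ]] bright patch ~ 279.7,135.2 ; swivel [[317.  142.2]] 316.1,142.3
top fix +x end pred [[150.9 206.6]] obs 150.7 207.1; floor [[157.6, 210.6], [180.6, 174.8]] patch fix 158.3 210.3, swivel 181.1 173.7
collar pred [[164.5, 215.0], [186.0, 181.3]] obs fix (164.3, 214.7)  sw (185.7, 181.1)
[[0.4296 0.3528 0.1098 0.0034]
 [0.5628 0.2769 0.1116 0.0073]]
sw long axis 116.65712530987442 rel 55.774933101159064 0.04358233749601892
posts [np.float64(0.42651380131240274), np.float64(0.3551497184692409), 0] [np.float64(0.56279868130073), np.float64(0.2792390374910858), 0]
rail ends [[0.5386, -0.2405, 0.022], [0.4632, -0.4189, 0.022]] 0.19365861534952036 [ 0.5009 -0.3297  0.022 ]
far top-left corner tri [[ 0.5402 -0.2412  0.0227  0.0034]] hook tips
[[302.5, 299.8], [315.6, 272.9], [326.9, 249.7]]
```

Two-view heights agree: slot floors about 0.110 m, rail top about 0.0225 m. The rack yaw is 60.9°, the swivel post is at (0.563, 0.279) and turned about +56°, and the rail centre is at (0.501, -0.330). I'll grip the swivel head first.

Request:
move_arm --commands '[[[0.6,-0.93,0],[0,0,0.147],-1],[[0.6,-0.93,0],[0,0,0.147],-1],[[0.6,-0.93,0],[0,0,0.147],-1],[[0.6,-0.93,0],[0,0,0.147],-1]]'

```text
t: 0.43
ee_pos: [0.3859, 0.5507, 0.253]
eef_rot: [0.117, 0.993, -0.002, 0.001]
wrist_force: [0.9, -0.1, -0.3]
width: 0.0854
grasp_force: 0.0
```

Request:
move_arm --commands '[[[0.6,-0.93,0],[0,0,0.147],-1],[[0.6,-0.93,0],[0,0,0.147],-1],[[0.6,-0.93,0],[0,0,0.147],-1],[[0.6,-0.93,0],[0,0,0.147],-1]]'

```text
t: 0.77
ee_pos: [0.4451, 0.4577, 0.253]
eef_rot: [0.002, 1.0, -0.002, 0.001]
wrist_force: [0.5, -0.4, -0.6]
width: 0.0852
grasp_force: 0.0
```

Request:
move_arm --commands '[[[0.6,-0.93,0],[0,0,0.147],-1],[[0.6,-0.93,0],[0,0,0.147],-1],[[0.6,-0.93,0],[0,0,0.147],-1],[[0.6,-0.93,0],[0,0,0.147],-1]]'

```text
t: 1.1
ee_pos: [0.5045, 0.3649, 0.2529]
eef_rot: [-0.113, 0.994, -0.002, 0.0]
wrist_force: [-0.4, -0.2, -0.0]
width: 0.0854
grasp_force: 0.0
```

Request:
move_arm --commands '[[[0.63,-0.92,0],[0,0,0.147],-1],[[0.63,-0.92,0],[0,0,0.147],-1],[[0.63,-0.92,0],[0,0,0.147],-1],[[0.63,-0.92,0],[0,0,0.147],-1],[[0.63,-0.92,0],[0,0,0.147],-1],[[0.63,-0.92,0],[0,0,0.147],-1]]'

```text
t: 1.6
ee_pos: [0.5629, 0.2804, 0.2531]
eef_rot: [-0.231, 0.973, 0.0, -0.0]
wrist_force: [-1.2, 0.4, 0.4]
width: 0.0854
grasp_force: 0.0
```

Request:
move_arm --commands '[[[0,-0.01,-0.3],[0,0,0],-1],[[0,-0.01,-0.6],[0,0,0],-1],[[0,-0.01,-0.7],[0,0,0],-1],[[0,-0.01,-0.7],[0,0,0],-1]]'

```text
t: 1.93
ee_pos: [0.5612, 0.2793, 0.1808]
eef_rot: [-0.232, 0.973, -0.0, -0.002]
wrist_force: [0.2, 0.4, -0.2]
width: 0.0854
grasp_force: 0.0
```

Request:
move_arm --commands '[[[0,0,-0.2],[0,0,0],-1],[[0,0,-0.4],[0,0,0],-1],[[0,0,-0.6],[0,0,0],-1],[[0,0,-0.67],[0,0,0],-1],[[0,0,-0.67],[0,0,0],-1]]'

```text
t: 2.35
ee_pos: [0.5628, 0.2791, 0.1158]
eef_rot: [-0.231, 0.973, -0.0, -0.001]
wrist_force: [-1.0, 0.2, -1.0]
width: 0.0855
grasp_force: 0.0
```

Request:
move_arm --commands '[[[0,0,0],[0,0,0],-0.4],[[0,0,0],[0,0,0],-0.2],[[0,0,0],[0,0,0],0],[[0,0,0],[0,0,0],0.1],[[0,0,0],[0,0,0],0.2],[[0,0,0],[0,0,0],0.2],[[0,0,0],[0,0,0],0.2]]'

```text
t: 2.93
ee_pos: [0.5636, 0.2833, 0.1191]
eef_rot: [-0.232, 0.973, 0.003, 0.003]
wrist_force: [-4.7, 10.7, 10.1]
width: 0.0451
grasp_force: 60.7
```

Request:
move_arm --commands '[[[-0.01,0.03,0.03],[0,0,0],0.2],[[-0.01,0.03,0.03],[0,0,-0.08],0.2],[[-0.01,0.03,0.03],[0,0,-0.16],0.2],[[-0.01,0.03,0.03],[0,0,-0.24],0.2],[[-0.01,0.03,0.03],[0,0,-0.31],0.2],[[-0.01,0.03,0.03],[0,0,-0.31],0.2]]'

```text
t: 3.43
ee_pos: [0.5637, 0.2825, 0.1193]
eef_rot: [0.014, 1.0, 0.001, 0.001]
wrist_force: [6.8, 2.4, -15.2]
width: 0.045
grasp_force: 72.6
```

Request:
move_arm --commands '[[[0,0,-0.01],[0,0,-0.08],0.2],[[0,0,-0.01],[0,0,-0.16],0.2],[[0,0,-0.01],[0,0,-0.24],0.2],[[0,0,-0.01],[0,0,-0.31],0.2],[[0,0,-0.01],[0,0,-0.31],0.2],[[0,0,-0.01],[0,0,-0.31],0.2],[[0,0,-0.01],[0,0,-0.31],0.2]]'

```text
t: 4.02
ee_pos: [0.5635, 0.2815, 0.1192]
eef_rot: [0.25, 0.968, 0.001, 0.001]
wrist_force: [4.0, -0.6, 0.9]
width: 0.0453
grasp_force: 74.4
```

```bash
python3 - <<'E'
from h import *
s=state(); print(s["ee_pos"],s["eef_rot"],s["wrist_force"],s["torque"],s["width"],s["q"])
a,b=s["eef_rot"][:2]; print("tool y deg",2*np.degrees(np.arctan2(b,a))-90)
im=shot("side","side1")
E
```

```text
[0.56352636 0.28154868 0.11919338] [2.49683344e-01 9.68326652e-01 7.96634406e-04 1.04292181e-03] [ 4.00944484 -0.61275654  0.89646117] [ 0.12214469 -1.14234313  0.06324304] 0.04534609819912127 [-0.5962874   0.65159014  0.06476371  1.93418098 -0.073778    0.55545377
  0.58393987]
tool y deg 61.08242477359474
```

The swivel is in line with the rack (tool y 61.1°). Next I open, rise, and use the gripper to check where the fixed fork stands.

Request:
move_arm --commands '[[[0,0,0],[0,0,0],0],[[0,0,0],[0,0,0],-1],[[0,0,0],[0,0,0],-1],[[0,0,0],[0,0,0],-1],[[0,0,0],[0,0,0],-1],[[0,0,0.3],[0,0,0],-1],[[0,0,0.6],[0,0,0],-1],[[0,0,0.8],[0,0,0],-1],[[0,0,0.8],[0,0,0],-1]]'

```text
t: 4.82
ee_pos: [0.5638, 0.2822, 0.2023]
eef_rot: [0.251, 0.968, 0.002, 0.002]
wrist_force: [0.3, 0.2, 0.1]
width: 0.0854
grasp_force: 0.0
```

Request:
move_arm --commands '[[[-0.35,0.19,0],[0,0,0],-1],[[-0.68,0.38,0],[0,0,0],-1],[[-0.68,0.38,0],[0,0,0],-1]]'

```text
t: 5.07
ee_pos: [0.4874, 0.3235, 0.1975]
eef_rot: [0.248, 0.969, -0.0, -0.003]
wrist_force: [-1.0, -0.1, 0.3]
width: 0.0853
grasp_force: 0.0
```

Request:
move_arm --commands '[[[-0.35,0.19,0],[0,0,0],-1],[[-0.68,0.38,0],[0,0,0],-1],[[-0.68,0.38,0],[0,0,0],-1],[[-0.68,0.38,0],[0,0,0],-1],[[-0.68,0.38,0],[0,0,0],-1]]'

```text
t: 5.48
ee_pos: [0.4264, 0.3573, 0.198]
eef_rot: [0.251, 0.968, -0.0, 0.0]
wrist_force: [1.3, -0.6, -0.6]
width: 0.0854
grasp_force: 0.0
```

Request:
move_arm --commands '[[[0,0,-0.3],[0,0,0],-1],[[0,0,-0.6],[0,0,0],-1],[[0,0,-0.8],[0,0,0],-1],[[0,0,-0.8],[0,0,0],-1],[[0,0,-0.8],[0,0,0],-0.4],[[0,0,-0.8],[0,0,0],-0.2],[[0,0,-0.8],[0,0,0],0],[[0,0,-0.8],[0,0,0],0.1],[[0,0,-0.8],[0,0,0],0.2],[[0,0,-0.8],[0,0,0],0.2],[[0,0,-0.8],[0,0,0],0.2]]'

```text
t: 6.4
ee_pos: [0.4274, 0.3576, 0.1198]
eef_rot: [0.252, 0.968, 0.001, 0.001]
wrist_force: [0.7, -2.0, 6.9]
width: 0.0452
grasp_force: 62.4
```

```bash
python3 - <<'E'
from h import *
s=state(); print(s["ee_pos"],s["eef_rot"],s["wrist_force"],s["torque"],s["width"])
a,b=s["eef_rot"][:2]; print("tool y deg",2*np.degrees(np.arctan2(b,a))-90)
E
```

```text
[0.42738152 0.35761708 0.11984738] [2.51550394e-01 9.67843244e-01 1.06704645e-03 8.45994379e-04] [ 0.73608597 -2.00907421  6.85851176] [-0.45268454 -0.01209202 -0.06916869] 0.04519064130201845
tool y deg 60.86142134553373
```

The fixed fork grips centred at (0.4274, 0.3576), so both posts stand about 2.5 mm further along rack x than the camera said. The seat is then at about (0.496, 0.319), yaw 60.9°. Next is the rail.

Request:
move_arm --commands '[[[0,0,0],[0,0,0],0],[[0,0,0],[0,0,0],-1],[[0,0,0],[0,0,0],-1],[[0,0,0],[0,0,0],-1],[[0,0,0],[0,0,0],-1],[[0,0,0.3],[0,0,0],-1],[[0,0,0.6],[0,0,0],-1],[[0,0,0.95],[0,0,0],-1],[[0,0,0.95],[0,0,0],-1]]'

```text
t: 7.15
ee_pos: [0.4284, 0.3589, 0.2187]
eef_rot: [0.251, 0.968, 0.003, 0.002]
wrist_force: [0.9, 0.1, 0.6]
width: 0.0851
grasp_force: 0.0
```

Request:
move_arm --commands '[[[0.1,-0.35,0.3],[0,0,-0.05],-1],[[0.1,-0.7,0.35],[0,0,-0.1],-1],[[0.1,-0.98,0.35],[0,0,-0.134],-1],[[0.1,-0.98,0.35],[0,0,-0.134],-1]]'

```text
t: 7.48
ee_pos: [0.4365, 0.2534, 0.249]
eef_rot: [0.356, 0.935, -0.001, 0.0]
wrist_force: [0.1, 0.0, -0.0]
width: 0.0853
grasp_force: 0.0
```

Request:
move_arm --commands '[[[0.1,-0.35,0],[0,0,-0.05],-1],[[0.1,-0.7,0],[0,0,-0.1],-1],[[0.1,-0.98,0],[0,0,-0.134],-1],[[0.1,-0.98,0],[0,0,-0.134],-1]]'

```text
t: 7.82
ee_pos: [0.4459, 0.1561, 0.2482]
eef_rot: [0.452, 0.892, -0.001, 0.0]
wrist_force: [-0.2, -1.0, -0.5]
width: 0.0853
grasp_force: 0.0
```

Request:
move_arm --commands '[[[0.1,-0.35,0],[0,0,-0.05],-1],[[0.1,-0.7,0],[0,0,-0.1],-1],[[0.1,-0.98,0],[0,0,-0.134],-1],[[0.1,-0.98,0],[0,0,-0.134],-1]]'

```text
t: 8.15
ee_pos: [0.4561, 0.0588, 0.2483]
eef_rot: [0.543, 0.84, -0.001, 0.0]
wrist_force: [0.2, 0.4, 0.1]
width: 0.0851
grasp_force: 0.0
```

Request:
move_arm --commands '[[[0.1,-0.35,0],[0,0,-0.05],-1],[[0.1,-0.7,0],[0,0,-0.1],-1],[[0.1,-0.98,0],[0,0,-0.134],-1],[[0.1,-0.98,0],[0,0,-0.134],-1]]'

```text
t: 8.48
ee_pos: [0.4665, -0.0388, 0.2484]
eef_rot: [0.628, 0.778, -0.0, 0.001]
wrist_force: [-0.1, 0.2, 0.3]
width: 0.0856
grasp_force: 0.0
```

Request:
move_arm --commands '[[[0.1,-0.35,0],[0,0,-0.05],-1],[[0.1,-0.7,0],[0,0,-0.1],-1],[[0.1,-0.98,0],[0,0,-0.134],-1],[[0.1,-0.98,0],[0,0,-0.134],-1]]'

```text
t: 8.82
ee_pos: [0.4768, -0.1368, 0.2485]
eef_rot: [0.706, 0.708, -0.0, 0.001]
wrist_force: [0.5, 0.2, -0.3]
width: 0.0853
grasp_force: 0.0
```

Request:
move_arm --commands '[[[0.1,-0.35,0],[0,0,-0.05],-1],[[0.1,-0.7,0],[0,0,-0.1],-1],[[0.1,-0.98,0],[0,0,-0.134],-1],[[0.1,-0.98,0],[0,0,-0.134],-1],[[0.1,-0.98,0],[0,0,-0.134],-1],[[0.1,-0.98,0],[0,0,-0.134],-1]]'

```text
t: 9.32
ee_pos: [0.4868, -0.229, 0.2478]
eef_rot: [0.773, 0.634, 0.0, -0.001]
wrist_force: [0.5, -0.3, -0.4]
width: 0.0852
grasp_force: 0.0
```

```bash
python3 - <<'E'
from h import *
s=state(); a,b=s["eef_rot"][:2]; print(s["ee_pos"],"tool y deg",2*np.degrees(np.arctan2(b,a))-90,s["q"])
E
```

```text
[ 0.48680978 -0.22898929  0.24783265] tool y deg -11.309157954869647 [-0.02481352  0.41813228  0.50082431  2.05459367 -0.29479053  0.73833689
  0.46274057]
```

Request:
move_arm --commands '[[[0.05,-0.35,0],[0,0,-0.05],-1],[[0.1,-0.7,0],[0,0,-0.1],-1],[[0.147,-1.0,0],[0,0,-0.132],-1],[[0.147,-1.0,-0.3],[0,0,-0.132],-1],[[0.147,-1.0,-0.6],[0,0,-0.132],-1],[[0.147,-1.0,-1.0],[0,0,-0.132],-1],[[0.147,-1.0,-1.0],[0,0,-0.132],-1]]'

```text
t: 9.9
ee_pos: [0.4996, -0.3262, 0.1424]
eef_rot: [0.834, 0.551, -0.002, -0.005]
wrist_force: [-0.4, 1.0, -0.1]
width: 0.0854
grasp_force: 0.0
```

Request:
move_arm --commands '[[[0,0,-0.3],[0,0,0],-0.5],[[0,0,-0.6],[0,0,0],-0.5],[[0,0,-0.8],[0,0,0],-0.5],[[0,0,-0.8],[0,0,0],-0.5],[[0,0,-0.8],[0,0,0],-0.5]]'

```text
t: 10.32
ee_pos: [0.5017, -0.3296, 0.069]
eef_rot: [0.835, 0.55, 0.0, -0.001]
wrist_force: [-0.0, -0.4, 0.8]
width: 0.0645
grasp_force: 0.0
```

```bash
python3 - <<'E'
from h import *
s=state(); a,b=s["eef_rot"][:2]; print(s["ee_pos"],"tool y deg",2*np.degrees(np.arctan2(b,a))-90,s["width"])
t=shot("top","top2"); sd=shot("side","side2")
f=lambda im,x,y:cv2.resize(im[y:y+75,x:x+100],(400,300),interpolation=cv2.INTER_CUBIC)
cv2.imwrite("pics/chk2.png",np.vstack([np.hstack([f(t,290,160),f(t,130,155)]),np.hstack([f(sd,265,230),f(sd,250,115)])]))
E
```

```text
[ 0.50171145 -0.32961164  0.06904143] tool y deg -23.251231177187535 0.06446732470754808
```

View pics/chk2.png

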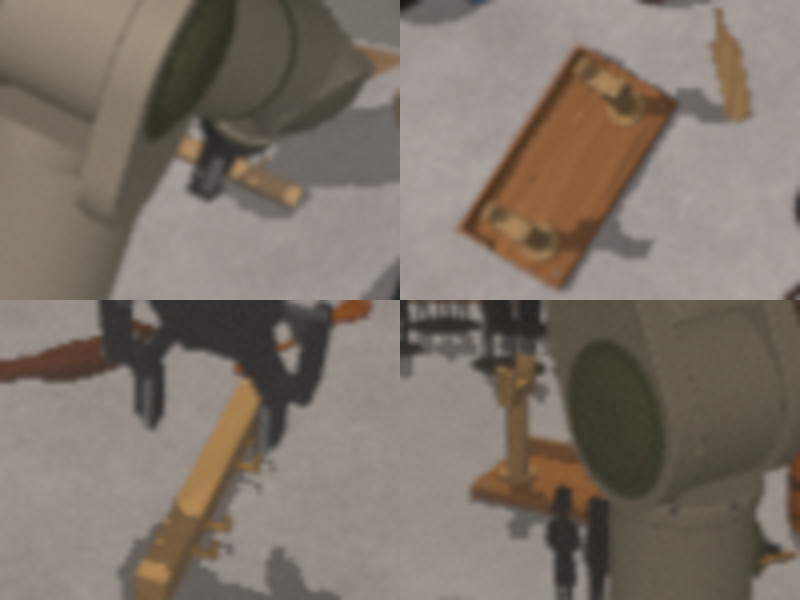

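The top crop shows the swivel slot lined up with the fixed one. The fingers straddle the long rail between its two hook pairs, so I descend and grip.

Request:
move_arm --commands '[[[0,0,-0.2],[0,0,0],-0.5],[[0,0,-0.35],[0,0,0],-0.5],[[0,0,-0.41],[0,0,0],-0.5],[[0,0,-0.41],[0,0,0],-0.5],[[0,0,-0.41],[0,0,0],-0.5]]'

```text
t: 10.83
ee_pos: [0.5016, -0.3309, 0.0284]
eef_rot: [0.836, 0.549, 0.0, 0.0]
wrist_force: [-0.8, 0.1, 0.7]
width: 0.0644
grasp_force: 0.0
```

Request:
move_arm --commands '[[[0,0,0],[0,0,0],-0.2],[[0,0,0],[0,0,0],0],[[0,0,0],[0,0,0],0.2],[[0,0,0],[0,0,0],0.4],[[0,0,0],[0,0,0],0.5],[[0,0,0],[0,0,0],0.6],[[0,0,0],[0,0,0],0.7],[[0,0,0],[0,0,0],0.8],[[0,0,0],[0,0,0],0.8],[[0,0,0],[0,0,0],0.8]]'

```text
t: 11.67
ee_pos: [0.5012, -0.3307, 0.0278]
eef_rot: [0.836, 0.549, 0.0, 0.0]
wrist_force: [-0.0, 1.1, 5.5]
width: 0.0185
grasp_force: 59.1
```

Request:
move_arm --commands '[[[0,0,0.1],[0,0,0],0.8],[[0,0,0.3],[0,0,0],0.8],[[0,0,0.6],[0,0,0],0.8],[[0,0,0.9],[0,0,0],0.8],[[0,0,1.0],[0,0,0],0.8],[[0,0,1.0],[0,0,0],0.8]]'

```text
t: 12.17
ee_pos: [0.5022, -0.3313, 0.1302]
eef_rot: [0.836, 0.549, 0.001, 0.002]
wrist_force: [-0.6, -0.4, -1.9]
width: 0.0188
grasp_force: 58.9
```

Request:
move_arm --commands '[[[0,0,0.3],[0,0,0],0.8],[[0,0,0.6],[0,0,0],0.8],[[0,0,0.9],[0,0,0],0.8],[[0,0,1.0],[0,0,0],0.8],[[0,0,1.0],[0,0,0],0.8],[[0,0,1.0],[0,0,0],0.8]]'

```text
t: 12.67
ee_pos: [0.501, -0.33, 0.2262]
eef_rot: [0.835, 0.55, -0.0, -0.0]
wrist_force: [-0.4, -0.4, -1.5]
width: 0.0185
grasp_force: 59.0
```

```bash
python3 - <<'E'
from h import *
s=state(); a,b=s["eef_rot"][:2]; print(s["ee_pos"],"tool y deg",2*np.degrees(np.arctan2(b,a))-90,s["width"],s["grasp_force"],s["torque"],s["eef_rot"])
sd=shot("side","side3"); t=shot("top","top3")
cv2.imwrite("pics/chk3.png",np.hstack([cv2.resize(sd[130:330,200:400],(400,400),interpolation=cv2.INTER_CUBIC),cv2.resize(t[120:270,250:400],(400,400))]))
E
```

```text
[ 0.50103625 -0.33000064  0.22617331] tool y deg -23.310222029262036 0.018504565544157633 59.03929352760315 [-0.02454556 -0.01140746  0.00659236] [ 8.35376892e-01  5.49677422e-01 -2.27020426e-05 -4.22204852e-04]
```

View pics/chk3.png

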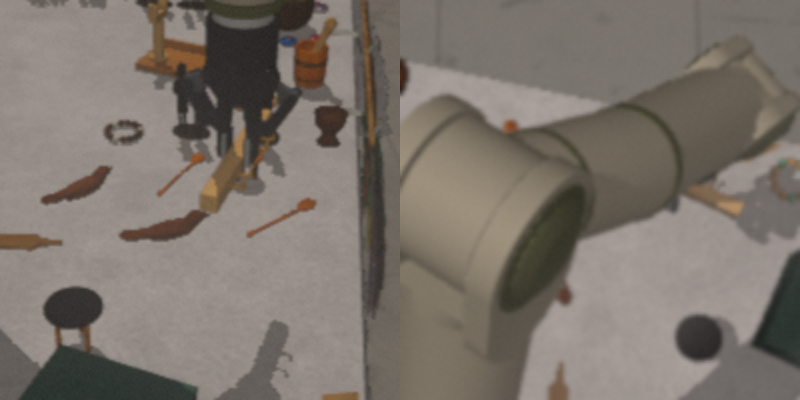

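The rail is held level and clear of everything. I carry it to above the rack while turning it +84°.

Request:
move_arm --commands '[[[0,0.35,0.3],[0,0,0.05],0.8],[[0,0.7,0.3],[0,0,0.1],0.8],[[0,0.93,0.3],[0,0,0.134],0.8],[[0,0.93,0.3],[0,0,0.134],0.8]]'

```text
t: 13.1
ee_pos: [0.501, -0.232, 0.2555]
eef_rot: [0.77, 0.638, 0.0, -0.003]
wrist_force: [-1.2, 0.3, -2.0]
width: 0.0186
grasp_force: 59.1
```

Request:
move_arm --commands '[[[0,0.35,0],[0,0,0.05],0.8],[[0,0.7,0],[0,0,0.1],0.8],[[0,0.93,0],[0,0,0.134],0.8],[[0,0.93,0],[0,0,0.134],0.8]]'

```text
t: 13.43
ee_pos: [0.5007, -0.1396, 0.2554]
eef_rot: [0.699, 0.715, -0.0, -0.002]
wrist_force: [0.2, 0.0, -1.8]
width: 0.0181
grasp_force: 59.1
```

Request:
move_arm --commands '[[[0,0.35,0],[0,0,0.05],0.8],[[0,0.7,0],[0,0,0.1],0.8],[[0,0.93,0],[0,0,0.134],0.8],[[0,0.93,0],[0,0,0.134],0.8]]'

```text
t: 13.77
ee_pos: [0.5008, -0.0472, 0.2557]
eef_rot: [0.621, 0.784, -0.0, -0.002]
wrist_force: [-0.2, 0.7, -1.6]
width: 0.0187
grasp_force: 59.1
```

Request:
move_arm --commands '[[[0,0.35,0],[0,0,0.05],0.8],[[0,0.7,0],[0,0,0.1],0.8],[[0,0.93,0],[0,0,0.134],0.8],[[0,0.93,0],[0,0,0.134],0.8]]'

```text
t: 14.1
ee_pos: [0.5011, 0.0455, 0.2559]
eef_rot: [0.535, 0.845, -0.0, -0.001]
wrist_force: [-0.0, 0.2, -0.4]
width: 0.0185
grasp_force: 59.1
```

Request:
move_arm --commands '[[[0,0.35,0],[0,0,0.05],0.8],[[0,0.7,0],[0,0,0.1],0.8],[[0,0.93,0],[0,0,0.134],0.8],[[0,0.93,0],[0,0,0.134],0.8]]'

```text
t: 14.43
ee_pos: [0.5012, 0.1385, 0.256]
eef_rot: [0.444, 0.896, 0.0, -0.001]
wrist_force: [0.1, 0.2, -0.1]
width: 0.0188
grasp_force: 59.1
```

Request:
move_arm --commands '[[[0,0.35,0],[0,0,0.05],0.8],[[0,0.7,0],[0,0,0.1],0.8],[[0,0.93,0],[0,0,0.134],0.8],[[0,0.93,0],[0,0,0.134],0.8]]'

```text
t: 14.77
ee_pos: [0.5011, 0.2318, 0.2562]
eef_rot: [0.347, 0.938, 0.0, -0.001]
wrist_force: [0.2, 2.0, -2.0]
width: 0.0187
grasp_force: 59.1
```

Request:
move_arm --commands '[[[0,0.35,0],[0,0,0.05],0.8],[[0,0.7,0],[0,0,0.1],0.8],[[0,0.91,0],[0,0,0.132],0.8],[[0,0.91,0],[0,0,0.132],0.8],[[0,0.91,0],[0,0,0.132],0.8],[[0,0.91,0],[0,0,0.132],0.8]]'

```text
t: 15.27
ee_pos: [0.5014, 0.3165, 0.2566]
eef_rot: [0.253, 0.968, -0.001, -0.0]
wrist_force: [0.2, -1.2, -1.6]
width: 0.0184
grasp_force: 59.1
```

```bash
python3 - <<'E'
from h import *
s=state(); a,b=s["eef_rot"][:2]; print(s["ee_pos"],"tool y deg",2*np.degrees(np.arctan2(b,a))-90,s["width"],s["grasp_force"])
E
```

```text
[0.50143719 0.31646082 0.25660741] tool y deg 60.74077815472381 0.01841521297627317 59.09233868122101
```

Request:
move_arm --commands '[[[-0.05,0.03,-0.2],[0,0,0.002],0.8],[[-0.05,0.03,-0.4],[0,0,0.002],0.8],[[-0.05,0.03,-0.6],[0,0,0.002],0.8],[[-0.05,0.03,-0.8],[0,0,0.002],0.8],[[-0.05,0.03,-0.92],[0,0,0.002],0.8],[[-0.05,0.03,-0.92],[0,0,0.002],0.8],[[-0.05,0.03,-0.92],[0,0,0.002],0.8]]'

```text
t: 15.85
ee_pos: [0.4964, 0.3196, 0.165]
eef_rot: [0.251, 0.968, -0.001, -0.0]
wrist_force: [0.8, -0.5, -1.0]
width: 0.0186
grasp_force: 59.1
```

```bash
python3 - <<'E'
from h import *
s=state(); a,b=s["eef_rot"][:2]; print(s["ee_pos"],"tool y deg",2*np.degrees(np.arctan2(b,a))-90)
sd=shot("side","side4"); t=shot("top","top4")
f=lambda im,x,y:cv2.resize(im[y:y+80,x:x+80],(400,400),interpolation=cv2.INTER_CUBIC)
cv2.imwrite("pics/chk4.png",np.hstack([f(sd,255,105),f(t,135,150)]))
p=s["ee_pos"]; y=np.array([-np.sin(np.radians(60.9)),np.cos(np.radians(60.9))])
E_=[[*(p[:2]+k*.1*y),p[2]-.006] for k in(-1,1)]; print("pred rail-end top pts side",proj("side",E_).round(1).tolist(),"top",proj("top",E_).round(1).tolist())
E
```

```text
[0.49642219 0.31959371 0.16503317] tool y deg 60.929286253982184
pred rail-end top pts side [[323.7, 129.9], [273.4, 121.3]] top [[180.1, 165.5], [149.6, 212.9]]
```

View pics/chk4.png

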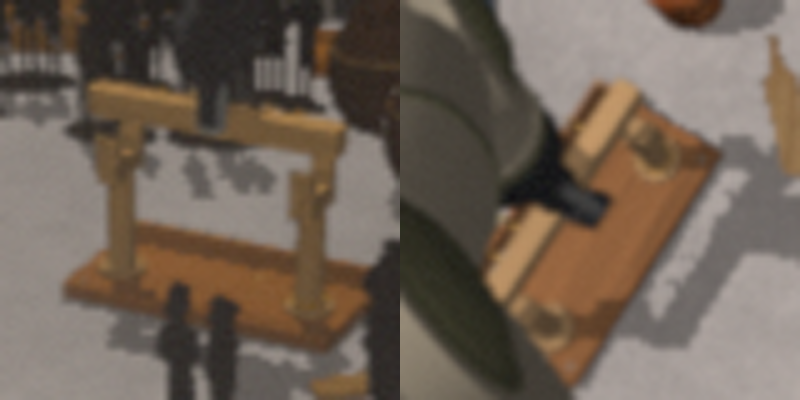

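The rail's ends appear at side u≈273 and 324, against 273.4 and 323.7 predicted, so it is centred and sits over both slots. I lower it gently.

Request:
move_arm --commands '[[[-0.005,0,-0.04],[0,0,0],0.8],[[-0.005,0,-0.08],[0,0,0],0.8],[[-0.005,0,-0.12],[0,0,0],0.8],[[-0.005,0,-0.16],[0,0,0],0.8],[[-0.005,0,-0.2],[0,0,0],0.8],[[-0.005,0,-0.22],[0,0,0],0.8],[[-0.005,0,-0.22],[0,0,0],0.8]]'

```text
t: 16.53
ee_pos: [0.4954, 0.3212, 0.1426]
eef_rot: [0.25, 0.968, -0.0, -0.0]
wrist_force: [-0.1, 0.8, -1.6]
width: 0.0185
grasp_force: 59.1
```

Request:
move_arm --commands '[[[0,0,-0.02],[0,0,0],0.8],[[0,0,-0.04],[0,0,0],0.8],[[0,0,-0.05],[0,0,0],0.8],[[0,0,-0.05],[0,0,0],0.8],[[0,0,-0.05],[0,0,0],0.8]]'

```text
t: 16.95
ee_pos: [0.4957, 0.3214, 0.1383]
eef_rot: [0.25, 0.968, -0.0, 0.0]
wrist_force: [0.8, -1.3, -2.1]
width: 0.0187
grasp_force: 59.1
```

Request:
move_arm --commands '[[[0,-0.015,-0.01],[0,0,0],0.8],[[0,-0.015,-0.02],[0,0,0],0.8],[[0,-0.015,-0.02],[0,0,0],0.8],[[0,-0.015,-0.02],[0,0,0],0.8]]'

```text
t: 17.28
ee_pos: [0.4958, 0.3206, 0.1377]
eef_rot: [0.25, 0.968, 0.001, 0.0]
wrist_force: [-3.8, 0.4, 11.9]
width: 0.0183
grasp_force: 60.9
```

Contact at underside 0.110 m. I open and retreat.

Request:
move_arm --commands '[[[0,0,0.005],[0,0,0],0.7],[[0,0,0.005],[0,0,0],0.55],[[0,0,0.005],[0,0,0],0.4],[[0,0,0.005],[0,0,0],0.2],[[0,0,0.005],[0,0,0],0],[[0,0,0.005],[0,0,0],-0.3],[[0,0,0.005],[0,0,0],-0.6],[[0,0,0.005],[0,0,0],-0.6],[[0,0,0.005],[0,0,0],-0.6]]'

```text
t: 18.03
ee_pos: [0.4956, 0.3198, 0.1367]
eef_rot: [0.25, 0.968, -0.0, -0.0]
wrist_force: [-0.8, -0.0, 0.9]
width: 0.0686
grasp_force: 0.0
```

Request:
move_arm --commands '[[[0,0,0.1],[0,0,0],-0.6],[[0,0,0.3],[0,0,0],-0.6],[[0,0,0.6],[0,0,0],-0.6],[[0,0,0.9],[0,0,0],-0.6],[[0,0,1.0],[0,0,0],-0.6],[[0,0,1.0],[0,0,0],-0.6]]'

```text
t: 18.53
ee_pos: [0.4968, 0.3206, 0.2403]
eef_rot: [0.25, 0.968, 0.002, 0.002]
wrist_force: [-0.2, 0.2, -0.7]
width: 0.0683
grasp_force: 0.0
```

Request:
move_arm --commands '[[[-0.3,0.3,0.3],[0,0,0],-0.6],[[-0.6,0.6,0.5],[0,0,0],-0.6],[[-0.8,0.9,0.5],[0,0,0],-0.6],[[-0.8,1.0,0.5],[0,0,0],-0.6],[[-0.8,1.0,0.5],[0,0,0],-0.6]]'

```text
t: 18.95
ee_pos: [0.4123, 0.4246, 0.2866]
eef_rot: [0.246, 0.969, 0.001, -0.001]
wrist_force: [0.2, -1.4, -0.6]
width: 0.0682
grasp_force: 0.0
```

Request:
move_arm --commands '[[[-0.3,0.3,0],[0,0,0],-0.6],[[-0.6,0.6,0],[0,0,0],-0.6],[[-0.8,0.9,0],[0,0,0],-0.6],[[-0.8,1.0,0],[0,0,0],-0.6],[[-0.8,1.0,0],[0,0,0],-0.6],[[-0.8,1.0,0],[0,0,0],-0.6]]'

```text
t: 19.45
ee_pos: [0.3359, 0.5191, 0.2857]
eef_rot: [0.25, 0.968, -0.001, 0.0]
wrist_force: [-0.0, -1.0, -0.5]
width: 0.0683
grasp_force: 0.0
```

```bash
python3 - <<'E'
from h import *
sd=shot("side","side5"); t=shot("top","top5")
f=lambda im,x,y:cv2.resize(im[y:y+80,x:x+80],(400,400),interpolation=cv2.INTER_CUBIC)
cv2.imwrite("pics/chk5.png",np.hstack([f(sd,255,105),f(t,135,150)]))
y=np.array([-np.sin(np.radians(60.9)),np.cos(np.radians(60.9))]); x=np.array([y[1],-y[0]])
for k in(-1,1): print([[n,proj(n,[[*(np.array([.4959,.3194])+k*.1*y),.132]]).round(1).tolist()] for n in("side","top")])
E
```

```text
[['side', [[323.2, 137.2]]], ['top', [[181.9, 167.8]]]]
[['side', [[273.4, 128.3]]], ['top', [[151.9, 214.4]]]]
```

View pics/chk5.png

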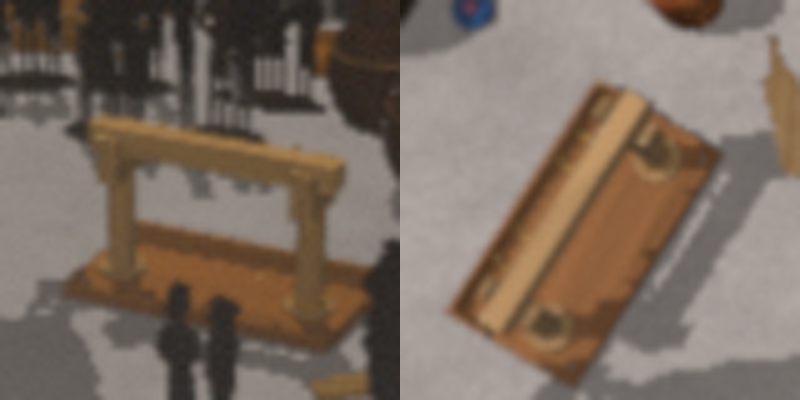

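The rail lies in both slots: its ends are at side (273,129) and (324,138), as predicted. The hooks are on the trough side and the arm is clear, so I hand in.

```bash
python3 -c "
from station import finish_job
print(finish_job())"
```

```text
the job is handed in; nothing more can be done
None
```

The swivelling post is lined up, and the hook rail lies in both slots with its hooks on the trough side and its ends even; I handed the job in at about 19.5 s, and the hand-in returned no verdict.

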